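# Hang the inspection mirror on the snap hook inside its cabinet

### The arm

A 6-joint arm with a two-finger parallel gripper is mounted at the origin on a cart in front of the work surface, level with it; the furniture and walls round the work are solid. World frame = base frame: x ahead of the robot, y to its left, z up, the work surface at z = 0. Lengths are in m, angles in rad, forces in N, time in s.
With the tool pointing down it reaches from about 0.3 to 0.825 m from the base axis. Payload 5.4 kg.
Tool frame: the origin (TCP) lies at the very end of the fingers, on their centre line; the grasp point (between the pads) lies 19 mm behind it; z points along the fingers, y is the line along which they close (so a half turn about z gives the same grasp; the last joint's range is limited). The gripper opens to 92 mm and grips with 3 to 60 N. Pads are 20 mm wide; open, the fingers measure 128 mm over their backs; the gripper's body (75 mm by 189 mm) begins 69 mm behind the grasp point.
Start: joints at [-1.345, 0.158, 1.597, -0, 1.386, -0.21], TCP at [0.243, -0.521, 0.215] pointing down, gripper open.
Joint ranges: [-2.91, 2.91], [-0.94, 2.29], [0.18, 2.7], [-1.29, 4.43], [0.17, 2.64], [-3, 3]. Speed limits (rad/s): [2.57, 2.57, 3.14, 3.14, 3.14, 3.14].

### API

Orientations are given as a rotation vector (axis times angle).
In Python, from workcell import bot gives the robot as it stands. Calls block until the motion is done:
- bot.goto(position, orientation): joint-space move of the TCP to a pose.
- bot.line_to(position, rot=None, max_speed=0.15): straight line of the TCP; rot=None keeps the orientation; max_speed is the mean speed in m/s.
- bot.set_joints(angles): joint-space move.
- bot.set_gripper(opening, newtons=None): opening from 0.0 (shut) to 1.0 (fully open); newtons is the grip in N (None keeps the last); returns when the fingers have stopped.
- bot.hold(seconds).
- bot.inverse_kinematics(position, orientation): joint angles nearest the present ones, or None.
- bot.read_camera(name): name is "side" or "top"; returns a dict with "pixels" (420x560x3 uint8, blue, green, red), "fx", "fy", "cx", "cy" (pixels), "k1" (the pictures are not rectified: a ray, as slopes to the right and down, at radius r is drawn at 1 + k1 r^2 times it, then the intrinsics apply), "R" (3x3) and "t" (3): a world point X has camera coordinates R X + t. Camera axes: x right, y down, z forward; pixel columns grow to the right and rows downward; lengths in m; the calibration is good to about 2 mm. A picture is of the moment at which its call begins. There is no depth.
A pose or a line that the arm cannot do raises bot.MotionError and nothing moves.
- bot.job_done(): hands the job in; it is judged then, once.
Readings, each from a call of its own:
- bot.current_clock(): time.
- bot.current_joints(): joint angles.
- bot.current_joint_vel(): joint speeds.
- bot.current_effort(): joint torques, N m.
- bot.current_ee_pos(): TCP position.
- bot.current_tool_rot(): TCP orientation.
- bot.current_contact_force(): force on the tool from outside, world axes, zero at the start.
- bot.current_ft_torque(): the same for the moment, N m.
- bot.current_opening(): opening from 0.0 (shut) to 1.0 (fully open).
- bot.current_grip_force(): force on a finger pad.
Only numpy, scipy, OpenCV 4.12 (cv2) and the standard library are available. Lean on these libraries where they do the work, as an engineer would, in place of code of your own. Each camera call takes 0.05 s, during which the arm holds its last target. There are 200 camera calls.

### The job

Take the inspection mirror out of its stand, pass it upright down through the narrow opening in the roof of the white cabinet without touching the cabinet, and press its cross-pin gently down into the fork hook inside until it snaps past the spring rollers and is fully home; the hook can be set at any height on its plate, so feel for it and do not overload it. Then let go and leave the mirror hanging with its handle standing up out of the opening, with the other things on the table left where they are.

Things in the scene. Friction and masses are not known exactly. Their poses are not given: they have to be found in the camera images.
- mirror_handle (a point): Inspection mirror, 186 mm long, about 0.08 kg, bottom-heavy, upright in the stand at the start. Point: centre of its black ribbed handle, 14 mm (x) by 22 mm (y) by 46 mm tall; z up along the stem, y along the cross-pin. Grip it across the 22 mm (along y), about 60 N. The steel stem below is 8 mm thick. A half turn about z makes no difference.
- mirror_pin (a point): Centre of the mirror's cross-pin, 114 mm below the handle's centre: a round steel bar, 8 mm thick, sticking out on both sides of the stem along y, 60 mm from end to end. z up along the stem.
- mirror: The mirror again, origin at the middle of its foot, 159 mm below the handle's centre and 45 mm below the pin. Its lower end is an upright steel plate, 22 mm (y) by 6 mm (x) by 40 mm tall, with the mirror glass.
- stand: Grey stand block, fixed, 60 mm (x) by 70 mm (y) by 40 mm tall; origin at the centre of its underside. A slot in its top, 32 mm deep with 0.75 mm play all round, holds the mirror's plate: lift the mirror straight up out of it.
- cabinet: White sheet cabinet with a clear front pane, fixed, 110 mm (x) by 160 mm (y) by 148 mm tall; origin on the table under the centre of its roof opening, front at -x, may be turned. Neither mirror nor robot may touch it (2 N at most). The hook is inside on a plate on the rear wall.
- cabinet_opening (a point): Centre of the roof opening, level with the roof's top (z 148 mm), axes as the cabinet's; 40 mm (x) by 80 mm (y). The hook is straight below it. With the pin home (its centre at its lowest), the pin is 32 to 74 mm below this point. The height differs each time and is not measured: find it by pressing down.
- hook_seat (a joint): Sprung pad in the bottom of the fork hook (m, noisy): 0 free, 0.004 pressed right down by a pin that is home; weak, under 2 N. The hook has two prongs 34 mm apart, either side of the stem, each with an upward-open throat 10 mm wide that flares to about 30 mm (x) at its top, 21 mm above home. The pin must lie along the cabinet's y.
- hook_latch (a joint): Spring rollers that close the throats (m, noisy): 0 out, 0.002 pushed back as the pin passes, under 0.001 with the pin home beneath them. Pushing the pin past takes about 4 to 9 N downward; it then snaps in and stops hard about 5 mm lower. A push of 11 to 14 N means that it is home. The mirror's weight does not open them.
- hook_flex (a joint): How far the springy hook arm is bent down (m, noisy): 0 unloaded, 1 mm for each 10 N of downward push. Beyond 0.002 (20 N) it is overloaded: a failure.
- bottle_250: Bystander: glass bottle with a blue screw cap, 63 mm wide, 134 mm tall; origin under its centre. Leave it.
- petri_dish: Bystander: round dish, 60 mm wide, 15 mm tall; origin under its centre. Leave it.
- tape_roll: Bystander: tan tape roll, 90 mm wide, 25 mm tall; origin under its centre. Leave it.
There are look-alikes about, which are no part of the job. There is more than one size of the mirror; the job needs the larger.

How it is judged:
On the way, in this order (a step that is already met when the one before it is completed fails the run):
1. the mirror is lifted out of the stand in the gripper (z of mirror_pin in the frame of stand above 0.095 m and contact force between the fingers and mirror above 1 N), for 0.1 s.
2. the pin is pressed fully home in the hook (seat pad down by more than 2.8 mm) while the robot still holds the mirror (value of joint hook_seat above 0.0028 m and horizontal distance between mirror_pin and cabinet_opening below 0.007 m and contact force between the fingers and mirror above 1 N), for 0.1 s.
At the end, for the whole second after the job is handed in: The mirror is let go and at rest in the hook under the opening: pin within 7 mm of the opening's axis, seat pad pressed by more than 2.8 mm, rollers closed over the pin (less than 1.5 mm back), mirror upright within 0.2 rad and its pin along the cabinet's y within 0.15 rad (value of joint hook_seat above 0.0028 m and value of joint hook_latch below 0.0015 m and horizontal distance between mirror_pin and cabinet_opening below 0.007 m and angle between mirror_pin's own z axis and vertical below 0.2 rad and angle between the y axis of mirror_pin and the y axis of cabinet, either way round below 0.15 rad and linear speed of mirror below 0.02 m/s); the robot touches nothing.
It fails at once if the hook arm is overloaded: bent by more than 2 mm (20 N) (value of joint hook_flex above 0.002 m).
It fails at once if the mirror or the robot touches the cabinet (more than 2 N) (contact force between any of mirror, the fingers, the arm and cabinet above 2 N).
It fails at once if a bystander is pushed by more than 3 cm (distance of any of bottle_250, petri_dish, tape_roll from where it was at the start of the episode above 0.03 m).
It also fails if it takes over 45 s, if anything falls off the work surface, if the arm or the gripper's body presses on something with over 40 N, if the wrist force passes 120 N, or if a joint passes its speed limit or range.

## Working session

There is one attempt and no reset: what is moved stays moved. The work goes in short steps, each a Python script; the robot and the scene stay as the last script left them, time stands still between calls to the robot, and variables do not carry over. Pictures are saved under pics/ and viewed, at most 10 in all, crops included, and the job is handed in when it is done.

```bash
mkdir -p pics; ls; cat > h.py <<'E'
import numpy as np, cv2
from workcell import bot
def ray(c,u,v):
    K=np.array([[c["fx"],0,c["cx"]],[0,c["fy"],c["cy"]],[0,0,1.]])
    # r is radius of undistorted slopes: d = s(1+k1 r^2)
    p=cv2.undistortPoints(np.array([[[u,v]]],float),K,np.array([c["k1"],0,0,0.]))[0,0]
    R=np.array(c["R"]);o=-R.T@np.array(c["t"]);d=R.T@np.array([p[0],p[1],1.]);return o,d/np.linalg.norm(d)
def plane(c,u,v,z):
    o,d=ray(c,u,v);return o+d*(z-o[2])/d[2]
def tri(c1,p1,c2,p2):
    o1,d1=ray(c1,*p1);o2,d2=ray(c2,*p2)
    s=np.linalg.lstsq(np.c_[d1,-d2],o2-o1,rcond=None)[0]
    a,b=o1+s[0]*d1,o2+s[1]*d2;return (a+b)/2,np.linalg.norm(a-b)
def proj(c,X):
    R=np.array(c["R"]);K=np.array([[c["fx"],0,c["cx"]],[0,c["fy"],c["cy"]],[0,0,1.]])
    return cv2.projectPoints(np.array(X,float).reshape(-1,1,3),cv2.Rodrigues(R)[0],np.array(c["t"],float),K,np.array([c["k1"],0,0,0.]))[0][:,0]
E
python3 - <<'E'
from h import *
import pickle
for n in("side","top"):
    c=bot.read_camera(n);pickle.dump(c,open(n+".pkl","wb"));cv2.imwrite(f"pics/{n}0.png",c["pixels"])
    R=np.array(c["R"]);print(n,c["fx"],c["k1"],-R.T@np.array(c["t"]),R[2])
print(bot.current_clock(),bot.current_contact_force(),bot.current_tool_rot())
E
```

```text
pics
side 411.5334653134736 -0.0038517061901540647 [0.45468676 0.75524582 0.50224464] [ 0.06209028 -0.90422749 -0.42251324]
top 479.69114867584386 -0.09418948882256889 [ 0.40215431 -0.09989234  1.12371198] [ 0.11277766  0.02252547 -0.99336489]
0.1 [-0.27997906 -0.33399885  0.27290017] [-3.06568745e+00 -6.78782984e-01 -1.17003097e-06]
```

View pics/side0.png

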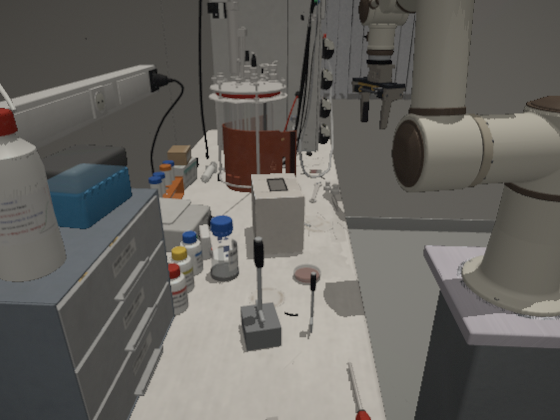

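View pics/top0.png

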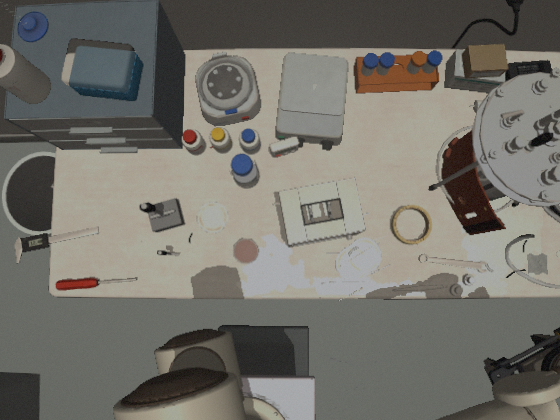

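Side view: the larger mirror stands in the grey stand, with its handle at (259,253). The smaller look-alike has its handle at (313,282). The cabinet is at about (277,212). In the top view the stand is at (165,214), the larger handle at (147,208), the small mirror at (167,251), and the cabinet at (322,211) with its opening at (322,209). The tape roll is at (411,224), the bottle at (244,170), and the petri dish at about (246,250).

What could be mistaken for the mirror: only the small one (side 313,282; top 167,251). I choose the large one in the stand and check it in close crops.

```bash
python3 - <<'E'
from h import *
s=cv2.imread("pics/side0.png");t=cv2.imread("pics/top0.png")
f=lambda im,x,y,w,h,W,H:cv2.resize(im[y:y+h,x:x+w],(W,H),interpolation=cv2.INTER_CUBIC)
a=f(s,230,230,100,120,500,600);
b=f(t,130,190,60,60,300,300);c=f(s,245,170,60,60,300,300)
cv2.imwrite("pics/crop1.png",np.hstack([a,np.vstack([b,c])]))
cv2.imwrite("pics/crop2.png",f(t,270,165,100,90,800,600*9//10+0))
E
```

```text
(no output)
```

View pics/crop1.png

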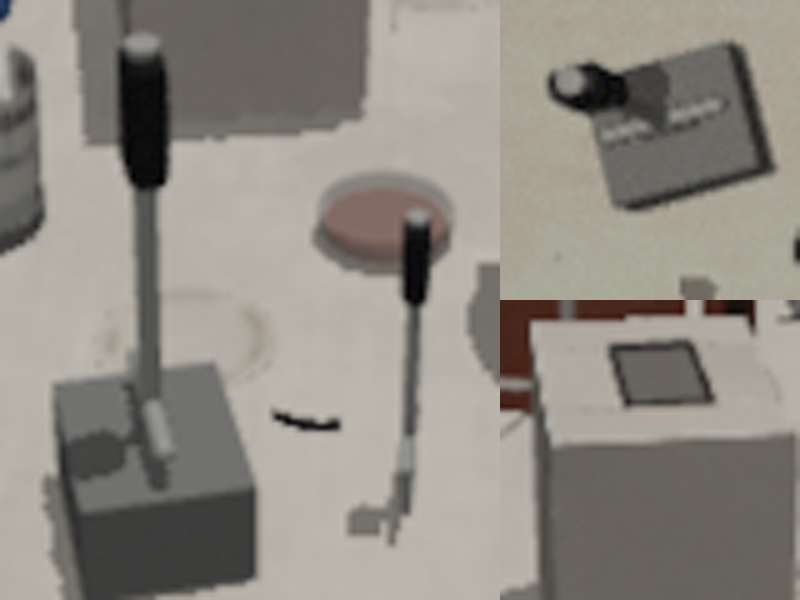

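View pics/crop2.png

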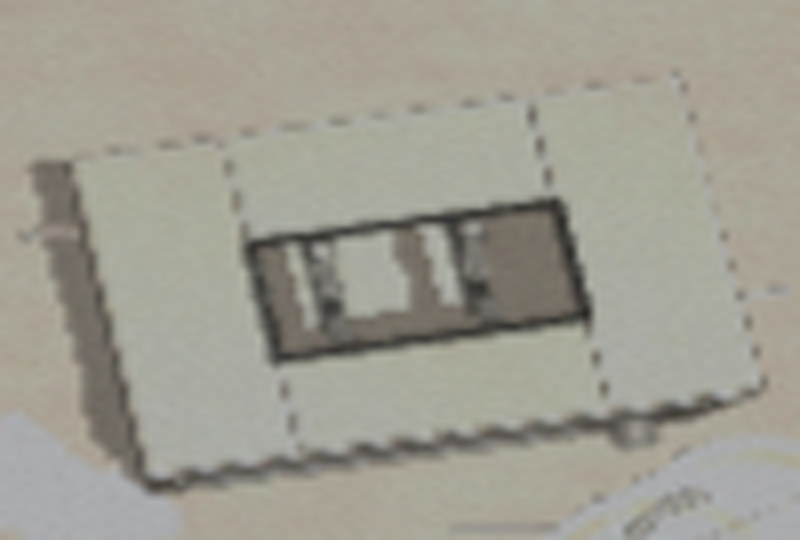

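The crops confirm the choice. The large mirror, with a thick handle and its pin just above the block, is in the stand: handle cap at side (258.6,239) and top (144.4,206.4), pin in the top view from (151,217) to (174.4,211). The roof opening's corners in the top view are about (301,205), (340,199), (343.5,218) and (304,225), with the hook's two prongs visible inside. Next I turn these into metric positions.

```bash
cat > m.py <<'E'
from h import *
import pickle
S=pickle.load(open("side.pkl","rb"));T=pickle.load(open("top.pkl","rb"))
def dark(c,box,th,k):
    x,y,w,h=box;g=cv2.resize(c["pixels"][y:y+h,x:x+w].max(2),None,fx=k,fy=k,interpolation=cv2.INTER_CUBIC)
    cs,_=cv2.findContours((g<th).astype(np.uint8),cv2.RETR_EXTERNAL,cv2.CHAIN_APPROX_NONE)
    q=max(cs,key=cv2.contourArea);return [( (p+.5)/k-.5+np.array([x,y])) for p in (q[:,0].astype(float),)][0]
def quad(c,box,th):
    q=dark(c,box,th,8);h=cv2.convexHull(q.astype(np.float32));L=cv2.arcLength(h,True)
    e=.02
    while len(a:=cv2.approxPolyDP(h,e*L,True))>4:e+=.005
    return a[:,0].astype(float)
if __name__=="__main__":
    qt=quad(T,(296,192,54,40),95);qs=quad(S,(262,174,30,22),85)
    print("qt",qt.round(1).tolist(),"qs",qs.round(1).tolist())
    P=np.array([plane(T,*p,.148) for p in qt]);Q=np.array([plane(S,*p,.148) for p in qs])
    print("top plane",P.round(4).tolist(),P.mean(0));print("side plane",Q.round(4).tolist(),Q.mean(0))
    for A in(P,Q):
        r=cv2.minAreaRect(A[:,:2].astype(np.float32)*1000);print(r)
    for p in P:
        j=np.argmin(np.linalg.norm(Q-p,axis=1));i=np.argmin(np.linalg.norm(P-p,axis=1));print("tri",tri(T,qt[i],S,qs[j]))
    # handle
    ht=dark(T,(136,198,22,18),45,8);hs=dark(S,(250,232,18,40),50,8)
    print("ht",ht.min(0),ht.max(0),"hs",hs.min(0),hs.max(0))
    print("cap",tri(T,(144.4,206.4),S,(258.6,239)))
    for u in((151.0,217.0),(174.4,211.0)):print("pin",plane(T,*u,.053))
    print("pin side", plane(S,262,316,.053))
    st=quad(T,(140,190,55,50),125);print("stand",st,[plane(T,*p,.04).round(4) for p in st])
    for X in([.40,.3,.19],):print(proj(T,X),proj(S,X))
    print("body near", plane(T,185,148,.3),plane(T,440,180,.25))
E
python3 m.py
```

```text
qt [[339.4, 198.1], [342.9, 218.3], [303.8, 224.7], [300.7, 204.8]] qs [[283.1, 178.8], [286.8, 189.7], [269.6, 190.3], [267.1, 178.8]]
top plane [[0.5439, -0.2043, 0.148], [0.5021, -0.2109, 0.148], [0.4891, -0.1309, 0.148], [0.53, -0.1247, 0.148]] [ 0.51623719 -0.1677156   0.148     ]
side plane [[0.5022, -0.2036, 0.148], [0.4899, -0.1316, 0.148], [0.5295, -0.1256, 0.148], [0.5418, -0.2015, 0.148]] [ 0.51587767 -0.16558582  0.148     ]
((516.4583740234375, -167.61956787109375), (42.2993278503418, 81.20341491699219), 9.236584663391113)
((515.8735961914062, -166.5697021484375), (40.077266693115234, 77.31888580322266), 9.216602325439453)
tri (array([ 0.54304209, -0.20442462,  0.14704239]), np.float64(0.0018773832393262266))
tri (array([ 0.50248889, -0.21122567,  0.14518075]), np.float64(0.0002591133104511332))
tri (array([ 0.48946107, -0.13093092,  0.14823872]), np.float64(0.0008296353325839741))
tri (array([ 0.52967969, -0.12471547,  0.14837288]), np.float64(0.0004633364724583239))
ht [140.6875 202.8125] [155.4375 211.8125] hs [253.4375 240.0625] [263.0625 267.5625]
cap (array([0.52152899, 0.18661951, 0.19045159]), np.float64(0.0004312152098518225))
pin [0.51503389 0.21269274 0.053     ]
pin [0.52870439 0.15903633 0.053     ]
pin side [0.5168412  0.20432519 0.053     ]
stand [[177.9375 198.8125]
 [184.5625 223.6875]
 [152.6875 230.9375]
 [139.5625 203.8125]] [array([0.5585, 0.1547, 0.04  ]), array([0.501 , 0.1379, 0.04  ]), array([0.4843, 0.2116, 0.04  ]), array([0.5471, 0.2445, 0.04  ])]
[[ 86.93789446 267.4087554 ]] [[341.56870031 283.20269547]]
body near [0.61197936 0.08352231 0.3       ] [ 0.56285213 -0.38101492  0.25      ]
```

```bash
cat >> h.py <<'E'
from scipy.spatial.transform import Rotation as Ro
def down(deg): return (Ro.from_euler("z",deg,degrees=True)*Ro.from_euler("x",np.pi)).as_rotvec()
def force(n=5):
    f=[]
    for _ in range(n): f.append(bot.current_contact_force()); bot.hold(.01)
    return np.mean(f,0)
E
python3 - <<'E'
from h import *
c0=np.array([.5218,.1863])
for d in(14.3,194.3):
    for p in([*c0,.25],[*c0,.148],[.516,-.167,.33]): 
        q=bot.inverse_kinematics(p,down(d if p[1]>0 else d-5.1)); print(d,p,None if q is None else np.round(q,2))
rv=down(14.3)
bot.set_gripper(.6); bot.goto([*c0,.26],rv); bot.line_to([*c0,.148],max_speed=.12); bot.hold(.2)
f0=force();bot.set_gripper(0,8);bot.hold(.2)
print(bot.current_clock(),f0,force()-f0,bot.current_opening()*92,bot.current_grip_force(),bot.current_ft_torque(),bot.current_ee_pos())
for n in("side","top"):
    cv2.imwrite(f"pics/g_{n}.png",bot.read_camera(n)["pixels"])
a=cv2.imread("pics/g_side.png")[180:360,190:350];b=cv2.imread("pics/g_top.png")[150:270,90:230]
cv2.imwrite("pics/g.png",np.hstack([cv2.resize(a,(400,450)),cv2.resize(b,(400,450))]))
E
```

```text
14.3 [np.float64(0.5218), np.float64(0.1863), 0.25] [ 0.12  0.08  1.61 -0.    1.45  1.45]
14.3 [np.float64(0.5218), np.float64(0.1863), 0.148] [ 0.12  0.16  1.73 -0.    1.25  1.45]
14.3 [0.516, -0.167, 0.33] [-0.54  0.02  1.52 -0.    1.6   0.87]
194.3 [np.float64(0.5218), np.float64(0.1863), 0.25] [ 0.12  0.08  1.61  0.    1.45 -1.7 ]
194.3 [np.float64(0.5218), np.float64(0.1863), 0.148] [ 0.12  0.16  1.73  0.    1.25 -1.7 ]
194.3 [0.516, -0.167, 0.33] [-0.54  0.02  1.52 -0.    1.6  -2.27]
5.6083 [ 0.29192235 -0.00044685  0.0230107 ] [-0.51783445  0.13815068 -0.3527465 ] 21.734722795875363 7.998907417058945 [-0.0553103   0.06334907  0.01150532] [0.52176243 0.18627303 0.14797894]
```

View pics/g.png

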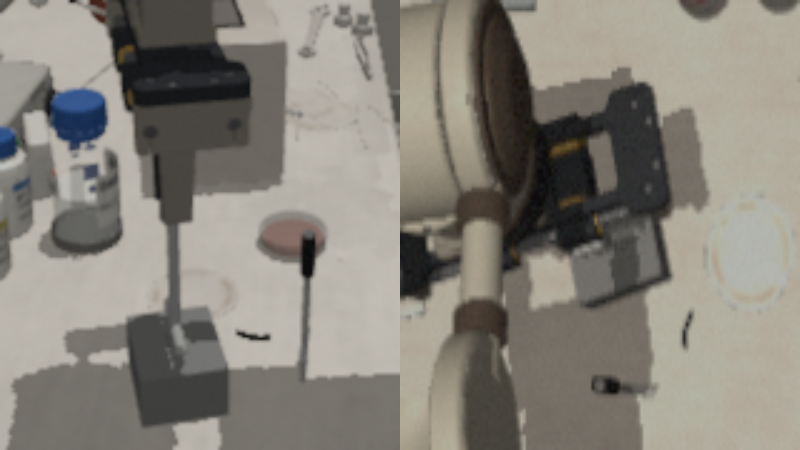

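The gripper closed on 21.7 mm, the handle's width, and the lateral force is negligible. The left crop shows the fingers around the handle and the pin still just above the stand. Next I tighten the grip, lift, and carry it over the opening.

```bash
python3 - <<'E'
from h import *
import pickle
bot.set_gripper(0,60);bot.hold(.2);print("gripped",force(),bot.current_grip_force())
c0=[.5218,.1863]
bot.line_to([*c0,.20],max_speed=.06);print(force())
bot.line_to([*c0,.34],max_speed=.15);bot.hold(.1);print(force(),bot.current_opening()*92)
bot.goto([.516,-.167,.34],down(9.2));bot.line_to([.516,-.167,.305],max_speed=.1);bot.hold(.5)
print(bot.current_clock(),force(),bot.current_ft_torque(),bot.current_ee_pos())
for n in("side","top"):
    c=bot.read_camera(n);pickle.dump(c,open(n+"2.pkl","wb"));cv2.imwrite(f"pics/o_{n}.png",c["pixels"])
    print(n,proj(c,[[.516,-.167,.324],[.516,-.167,.21],[.516,-.167,.165],[.516,-.167,.148]]).round(1).tolist())
a=cv2.imread("pics/o_side.png")[80:240,210:350];b=cv2.imread("pics/o_top.png")[130:290,240:380]
cv2.imwrite("pics/o.png",np.hstack([cv2.resize(x,(400,457),interpolation=cv2.INTER_CUBIC) for x in(a,b)]))
E
```

```text
gripped [ 0.09886135 -0.64124077  0.20593748] 59.99950647354126
[-0.08347875 -0.05466278 -1.14360613]
[ 0.47647886  0.14527459 -0.8523504 ] 21.94389745802094
10.8167 [-0.11355432  0.24892153 -1.58279704] [0.05995667 0.06406305 0.00348325] [ 0.51600881 -0.16704479  0.30507916]
side [[276.2, 109.8], [276.5, 159.2], [276.5, 177.3], [276.6, 184.0]]
top [[328.5, 199.4], [323.6, 207.8], [322.0, 210.6], [321.4, 211.6]]
```

View pics/o.png

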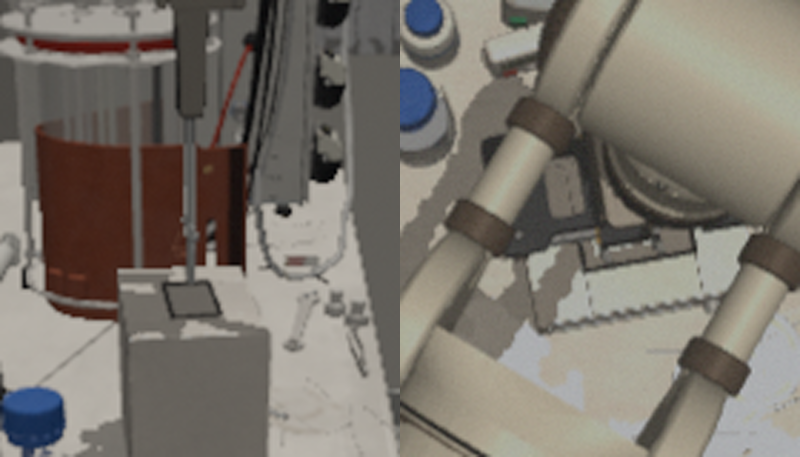

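The side crop shows the stem at u≈276.5, as predicted (276.5), and the foot centred over the opening, whose centre is near (277.2,184.7). The top view is blocked by the arm. I'll descend while feeling for contact.

```bash
cat > press.py <<'E'
from h import *
xy=np.array([.516,-.167]);f0=force(10)
bot.line_to([*xy,.245],max_speed=.06);bot.hold(.1);print("at .245",force()-f0)
z=.245;log=[];mx=0;why="end"
while z>.160:
    z-=.001 if mx<1.5 else .0004
    bot.line_to([*xy,z],max_speed=.03)
    f=force(3)-f0;mx=max(mx,f[2]);log.append((z,bot.current_ee_pos()[2],*f))
    if f[2]>=11: bot.hold(.1);why="home?";break
    if np.hypot(f[0],f[1])>3: why="lateral";break
    if f[2]>1.5 and z>.236: why="early";break
    if bot.current_clock()>34: why="time";break
print(why,bot.current_clock(),force(10)-f0)
for r in log:
    if abs(r[4])>.8 or np.hypot(r[2],r[3])>1: print(np.round(r,4))
print(len(log),np.round(log[-1],4))
E
python3 press.py
```

```text
at .245 [-0.01968726  0.20200332  0.01785926]
lateral 24.1583 [-3.80339245 -0.58916656  5.74894458]
[ 0.204   0.2041 -2.1764 -0.0409  2.0069]
[ 0.2036  0.2038 -2.3626  0.0817  3.5551]
[ 0.2032  0.2034 -3.7104 -0.0928  5.1347]
43 [ 0.2032  0.2034 -3.7104 -0.0928  5.1347]
```

Contact came at TCP z 0.204 with a push toward -x. The pin is on the +x flare of the throat, so the offset is about 1–2 mm. I'll back off a little, shift, and follow the lateral force down.

```bash
cat > press2.py <<'E'
from h import *
ex=np.array([np.cos(np.radians(9.2)),np.sin(np.radians(9.2))]);ey=np.array([-ex[1],ex[0]])
xy=np.array([.516,-.167])
z=.2055;bot.line_to([*xy,z],max_speed=.03)
xy=xy-.0012*ex;bot.line_to([*xy,z],max_speed=.03);bot.hold(.05);f0=force(8);print("f0",f0,bot.current_clock())
log=[];why="end"
while z>.165:
    f=force(3)-f0;lx,ly=f[:2]@ex,f[:2]@ey
    log.append((z,(xy-[.516,-.167])@ex*1e3,lx,ly,f[2]))
    if f[2]>=11: why="home?";break
    if np.hypot(lx,ly)>5: why="lateral";break
    if bot.current_clock()>36: why="time";break
    if abs(lx)>.8: xy=xy+ex*np.clip(.0003*lx,-.0008,.0008)
    if abs(ly)>.8: xy=xy+ey*np.clip(.0003*ly,-.0008,.0008)
    if abs(lx)<2.5: z-=.0008 if f[2]<2 else .0004
    bot.line_to([*xy,z],max_speed=.05)
print(why,bot.current_clock(),force(5)-f0,bot.current_ee_pos())
print(np.round(np.array(log)*[1e3,1,1,1,1],2))
E
python3 press2.py
```

```text
f0 [-0.03587952  0.09646945 -0.89929039] 24.8583
home? 32.5833 [-0.45510146  0.69531692 10.66121273] [ 0.51408347 -0.16785549  0.19061218]
[[ 2.055e+02 -1.200e+00 -3.200e-01 -2.100e-01 -8.000e-02]
 [ 2.047e+02 -1.200e+00  8.000e-02 -1.400e-01 -1.000e-01]
 [ 2.039e+02 -1.200e+00 -3.000e-02 -4.900e-01  1.000e-01]
 [ 2.031e+02 -1.200e+00 -1.390e+00 -3.400e-01  6.300e-01]
 [ 2.023e+02 -1.620e+00 -1.430e+00  1.600e-01  1.890e+00]
 [ 2.015e+02 -2.050e+00 -1.610e+00  9.000e-02  3.310e+00]
 [ 2.011e+02 -2.530e+00 -9.900e-01  1.600e-01  5.050e+00]
 [ 2.007e+02 -2.820e+00  7.800e-01  1.200e-01  4.970e+00]
 [ 2.003e+02 -2.820e+00  2.310e+00 -4.000e-01  4.230e+00]
 [ 1.999e+02 -2.130e+00  1.330e+00 -8.600e-01  3.870e+00]
 [ 1.995e+02 -1.730e+00  4.100e-01 -9.200e-01  3.230e+00]
 [ 1.991e+02 -1.730e+00 -1.500e-01  1.000e-02  2.950e+00]
 [ 1.987e+02 -1.730e+00 -3.400e-01 -2.000e-02  1.860e+00]
 [ 1.979e+02 -1.730e+00 -8.000e-01 -6.000e-02  1.680e+00]
 [ 1.971e+02 -1.970e+00 -2.000e-02  3.000e-02  1.130e+00]
 [ 1.963e+02 -1.970e+00 -2.300e-01 -3.500e-01  6.000e-01]
 [ 1.955e+02 -1.970e+00 -5.100e-01  4.000e-02  4.700e-01]
 [ 1.947e+02 -1.970e+00 -3.000e-01 -7.400e-01  2.000e-01]
 [ 1.939e+02 -1.970e+00 -7.500e-01 -8.100e-01  9.000e-02]
 [ 1.931e+02 -1.970e+00  2.000e-02  5.000e-01  2.300e-01]
 [ 1.923e+02 -1.970e+00 -2.800e-01  5.600e-01  1.250e+00]
 [ 1.915e+02 -1.970e+00 -1.100e-01  5.500e-01  3.750e+00]
 [ 1.911e+02 -1.970e+00 -7.900e-01  1.440e+00  6.360e+00]
 [ 1.907e+02 -1.970e+00 -9.400e-01  1.040e+00  6.930e+00]
 [ 1.903e+02 -2.260e+00 -6.300e-01  2.900e-01  7.460e+00]
 [ 1.899e+02 -2.260e+00 -1.430e+00  7.800e-01  8.230e+00]
 [ 1.895e+02 -2.680e+00 -6.300e-01  7.500e-01  9.560e+00]
 [ 1.891e+02 -2.680e+00 -1.370e+00  1.350e+00  1.037e+01]
 [ 1.887e+02 -3.090e+00  7.000e-02  1.050e+00  1.105e+01]]
```

The log shows a roller peak of about 5 N, then a free drop, then a hard stop at about 0.192 that rises to 11 N. I'll press on to about 12.5 N to confirm it is home, then unload, release and withdraw.

```bash
python3 - <<'E'
from h import *
ex=np.array([np.cos(np.radians(9.2)),np.sin(np.radians(9.2))])
f0=np.array([-.036,.096,-.9]);xy=np.array([.516,-.167])-.0024*ex
z=.1887
for i in range(6):
    f=force(3)-f0; print(round(z,4),f.round(2),bot.current_ee_pos()[2].round(4))
    if f[2]>12.3: break
    z-=.0004; bot.line_to([*xy,z],max_speed=.05)
bot.hold(.15);print("press",force(5)-f0,bot.current_clock())
z=.1918;bot.line_to([*xy,z],max_speed=.05);bot.hold(.1);f=force(5)-f0;print("unload",f,bot.current_ee_pos(),bot.current_clock())
import pickle
c=bot.read_camera("side");cv2.imwrite("pics/p.png",cv2.resize(c["pixels"][80:240,210:350],(525,600),interpolation=cv2.INTER_CUBIC))
E
```

```text
0.1887 [-0.59  0.63 10.71] 0.1906
0.1883 [-1.87  1.42 12.16] 0.1903
0.1879 [-2.19  1.93 13.07] 0.1901
press [-2.44282862  1.1458967  13.3807738 ] 33.3917
unload [ 0.97571067 -1.12057741  4.22873707] [ 0.51401002 -0.16783497  0.19185258] 33.7833
```

View pics/p.png

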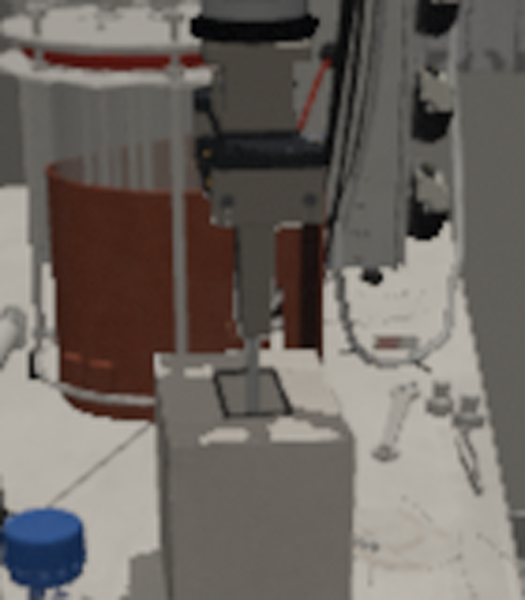

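The hook held 13.4 N at a hard stop, so the pin is home. The picture shows the stem upright in the opening at about (252,380), with the fingers clear of the roof. I'll release now.

```bash
python3 - <<'E'
from h import *
p=np.array(bot.current_ee_pos());p[2]=.1923;bot.line_to(p,max_speed=.05);bot.hold(.1);print(force(5)-[-.036,.096,-.9])
bot.set_gripper(0,8);bot.set_gripper(.55);bot.hold(.1)
p[2]=.30;bot.line_to(p,max_speed=.1);print(bot.current_clock(),force(),bot.current_opening())
bot.line_to(p+[-.12,0,.02],max_speed=.15);bot.hold(.2);print(bot.current_clock())
a=bot.read_camera("side")["pixels"][80:240,210:350];b=bot.read_camera("top")["pixels"][130:290,240:380]
cv2.imwrite("pics/e.png",np.hstack([cv2.resize(x,(400,457),interpolation=cv2.INTER_CUBIC) for x in(a,b)]))
E
```

```text
[ 1.7841924  -1.00702041  2.39545146]
36.35 [-0.00348578  0.00550525 -0.31597433] 0.5524651784537746
37.55
```

View pics/e.png

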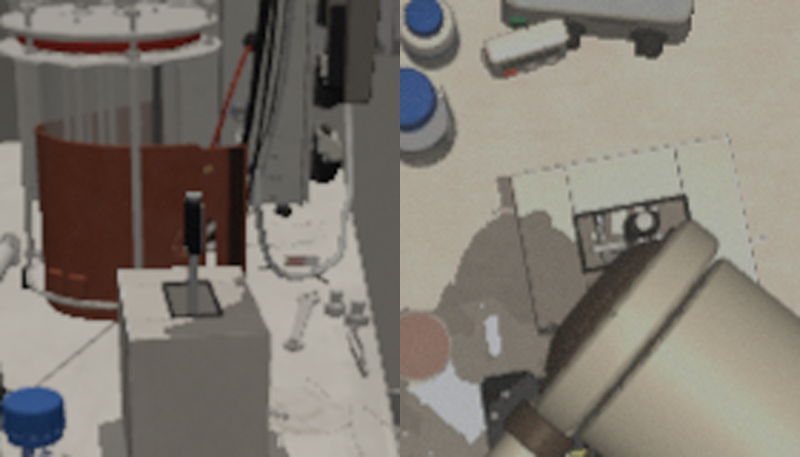

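The mirror hangs upright with its handle at crop (193,222) standing out of the opening, the gripper is clear, and nothing else in these two crops looks moved. I'm handing in.

```bash
python3 -c "
from workcell import bot
print(bot.job_done(),bot.current_clock())"
```

```text
the job is handed in; nothing more can be done
the job is handed in; nothing more can be done
```

I handed the job in at about 38 s: the larger mirror hangs upright in the fork hook with its handle out of the opening, the pin held a 13.4 N push at a hard stop, and the gripper is clear; no verdict was returned.

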